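# Right the toppled tin against the vat

### The job

The oblong tin beside the papermaking vat has toppled, with its top end caught on the vat's rim. Keeping its foot on the bench, push the foot in towards the vat so that its upper end rides up the vat wall until it stands, then slide it home and press it firmly but gently, square and flush against the vat's side, and let go. It is thin tinplate that dents easily, and the other things around it must stay where they are.

Things in the scene. Friction and masses are not known exactly. Their poses are not given: they have to be found in the camera images.
- tin: Oblong bare-metal tin 62 mm deep (x), 108 mm wide (y), 186 mm tall (z), 0.5 to 0.8 kg, centre of mass mid-height; black cap, 33 mm across, 18 mm high, on its top. Origin: centre of its underside; z from foot to top, x towards the vat. It starts leaning on the vat's rim, z 48 degrees from vertical. Past its balance, 18 degrees from vertical, it settles upright once nothing props its heel.
- vat: Grey plastic papermaking vat, fixed: open tray 500 mm long, 360 mm wide, 120 mm high, walls 8 mm thick, rim rounded to 4 mm radius, a wooden mould lying inside. Origin on the bench at the middle of the foot of its near long side, in the plane of that wall's outer face, which is plain and upright; x points level into the vat, square to that face, y along the face, z up.
- tin_foot (a point): Middle of the tin's vat-side bottom edge (31 mm from the tin's origin along +x), on which the tin pivots and slides. It stays on the bench, at first 131 mm from the vat's face, and meets that face when the tin is home. Sliding the standing tin takes 2 to 6 N.
- tin_heel (a point): Middle of the tin's other bottom edge (31 mm along -x), the edge to push on: at first 46 mm up, coming down to the bench as the foot goes in. A finger that does not follow it down drags and needs more force; one driven under it props or lifts the tin. An upright hand's body meets the tin's tall back before it stands: lean the hand back.
- jar: Amber glass jar with a white lid, 72 mm across, 85 mm tall, loose, upright beside the vat to one side of the tin; origin at the centre of its underside. Bystander.
- flask: White plastic bottle with a black cap, 60 mm across, 150 mm tall, loose, upright beside the vat on the tin's other side (jar and bottle swap places); origin at the centre of its underside. Bystander.
- brush: Flat paintbrush with a wooden handle, 170 mm long, lying on the bench along its own x, handle to -x. Bystander.
- knife: Spatula-shaped palette knife with a wooden handle, 190 mm long, lying on the bench along its own x, handle to -x. Bystander.

How it is judged:
By the outcome, as a careful person would: the job done as asked, in the order asked, and still so for the second after the job is handed in, with the robot touching nothing.
It also fails if it takes over 67 s, if anything falls off the work surface, if the arm or the gripper's body presses on something with over 40 N, if the wrist force passes 120 N, or if a joint passes its speed limit or range.

### The arm

A 6-joint arm with a two-finger parallel gripper is mounted at the origin on the work surface. World frame = base frame: x ahead of the robot, y to its left, z up, the work surface at z = 0. Lengths are in m, angles in rad, forces in N, time in s.
With the tool pointing down it reaches from about 0.325 to 0.9 m from the base axis. Payload 6.1 kg.
Tool frame: the origin (TCP) lies midway between the tips of the shut fingers; the grasp point (between the pads) lies 19 mm behind it; z points along the fingers, y is the line along which they close (so a half turn about z gives the same grasp; the last joint's range is limited). The gripper opens to 85 mm and grips with 20 to 120 N. Pads are 22 mm wide; open, the fingers measure 114 mm over their backs; the gripper's body (76 mm by 85 mm) begins 54 mm behind the grasp point. The pads swing forward as they close: fully open they stand 13 mm farther back than shut.
Start: joints at [1.149, 0.22, 1.526, -0, 1.395, -0.126], TCP at [0.182, 0.598, 0.231] pointing down, gripper open.
Joint ranges: [-2.98, 2.98], [-0.91, 2.08], [0.09, 2.57], [-1.24, 4.39], [0.2, 2.65], [-2.68, 2.68]. Speed limits (rad/s): [2.57, 2.57, 3.01, 3.14, 3.14, 3.14].

### API

Orientations are given as [roll, pitch, yaw] about the fixed x, y, z axes, in that order (R = Rz(yaw) Ry(pitch) Rx(roll)).
In Python, from plant import movep, move_l, set_joints, gripper_to, hold, inverse_kinematics, observe, get_image, get_calibration, Unreachable, job_done gives the robot as it stands. Calls block until the motion is done:
- movep(position, orientation): joint-space move of the TCP to a pose.
- move_l(position, feed=0.15, rotation=None, max_force=None): straight line of the TCP; rotation=None keeps the orientation; feed is the mean speed in m/s. With max_force (N) it stops when the force on the tool has changed by that much, and returns True; else False.
- set_joints(angles): joint-space move.
- gripper_to(opening, f_grip=None): finger opening in m; f_grip is the grip in N (None keeps the last); returns when the fingers have stopped.
- hold(seconds).
- inverse_kinematics(position, orientation): joint angles nearest the present ones, or None.
- observe(): the state.
- get_image(name): name is "scene" or "top" or "wrist"; returns (picture, depth): 480x640x3 uint8, red, green, blue; 480x640 float32, m along the optical axis (not along the pixel's ray), 0 where there is no reading.
- get_calibration(name): a dict with "intrinsics" (3x3 intrinsics, pixels), "world_from_camera" (4x4, takes a point from camera to world coordinates). Camera axes: x right, y down, z forward; pixel columns grow to the right and rows downward; lengths in m; the calibration is good to about 2 mm. The wrist camera is an equidistant fisheye: a pixel r from the principal point sees the ray r / f radians off the axis. A picture is of the moment at which its call begins: read the wrist's pose just before it. get_calibration takes no time and is no camera call; for the wrist camera it gives the pose at the moment of the call.
A pose or a line that the arm cannot do raises Unreachable and nothing moves.
- job_done(): hands the job in; it is judged then, once.
The state is a dict: "time_s": time; "q": joint angles; "joint_velocities": joint speeds; "joint_torque": joint torques, N m; "eef_pos": TCP position; "tcp_rot": TCP orientation; "ft_force": force on the tool from outside, world axes, zero at the start; "torque": the same for the moment, N m; "opening": finger opening in m; "grasp_force": force on a finger pad.
Only numpy, scipy, OpenCV 4.12 (cv2) and the standard library are available. Lean on these libraries where they do the work, as an engineer would, in place of code of your own. Each camera call takes 0.05 s, during which the arm holds its last target. There are 200 camera calls.

## Working session

There is one attempt and no reset: what is moved stays moved. The work goes in short steps, each a Python script; the robot and the scene stay as the last script left them, time stands still between calls to the robot, and variables do not carry over. Pictures are saved under pics/ and viewed, at most 10 in all, crops included, and the job is handed in when it is done.

```bash
ls; mkdir -p pics
python3 - <<'E'
from plant import *
import cv2,numpy as np
for n in("scene","top"):
    p,d=get_image(n); c=get_calibration(n)
    cv2.imwrite(f"pics/{n}0.png",p[:,:,::-1]); np.savez(f"{n}0.npz",p=p,d=d,K=c["intrinsics"],T=c["world_from_camera"])
    print(n,np.round(c["world_from_camera"],3).tolist(),np.round(c["intrinsics"],1).tolist(),(d>0).mean())
s=observe();print(s["time_s"],s["eef_pos"],s["tcp_rot"],s["ft_force"])
E
```

```text
pics
scene [[-0.347, 0.618, -0.706, 1.222], [0.938, 0.239, -0.251, 0.277], [0.014, -0.749, -0.662, 0.672], [0.0, 0.0, 0.0, 1.0]] [[500.7, 0.0, 311.7], [0.0, 500.7, 238.2], [0.0, 0.0, 1.0]] 0.9959505208333334
top [[-0.005, -0.995, 0.097, 0.518], [-0.999, 0.002, -0.033, 0.035], [0.033, -0.097, -0.995, 0.79], [0.0, 0.0, 0.0, 1.0]] [[501.7, 0.0, 315.8], [0.0, 501.7, 241.1], [0.0, 0.0, 1.0]] 0.9961783854166667
0.1 [0.18195446 0.59737113 0.23031992] [-3.13988211e+00 -2.17719722e-04  2.84582349e+00] [-0.90427399 -0.30957009 -1.17591527]
```

View pics/top0.png

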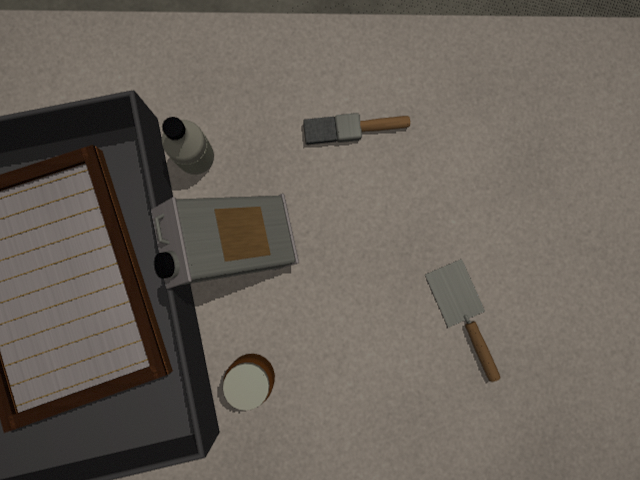

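View pics/scene0.png

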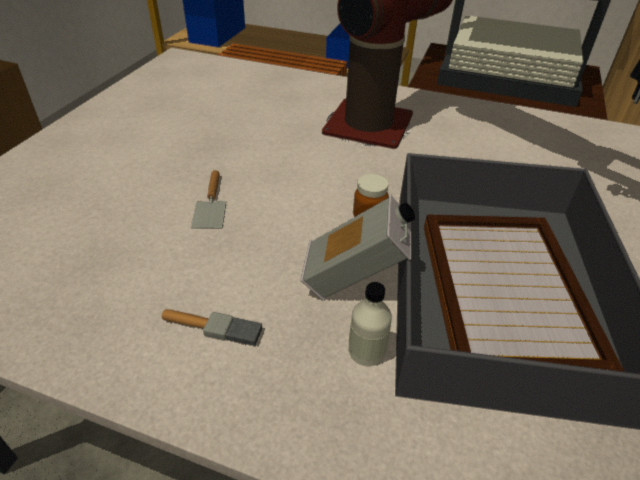

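The top view shows the vat at left (world +y), its near wall running from (135,92) to (217,432). The tin leans on it, with its back face at about (180..295, 195..275) and its heel edge from (285,195) to (298,263). The bottle is at (185,140), the jar at (247,385), the brush at (355,127) and the knife at (465,310). The scene view agrees.

```bash
cat > geo.py <<'E'
import numpy as np,cv2
def cloud(f):
    z=np.load(f); d=z["d"]; v,u=np.mgrid[:480,:640]; K=z["K"]
    P=np.stack([(u-K[0,2])/K[0,0]*d,(v-K[1,2])/K[1,1]*d,d],-1)
    return z["p"],P@z["T"][:3,:3].T+z["T"][:3,3]
def plane(Q):
    for _ in range(4):
        c=np.median(Q,0) if _==0 else Q.mean(0); n=np.linalg.svd(Q-c,full_matrices=False)[2][2]; r=(Q-c)@n; Q=Q[abs(r)<max(2.0*np.median(abs(r)),.0015)]
    return c,n,np.std((Q-c)@n)
E
python3 - <<'E'
from geo import *
p,W=cloud("top0.npz"); 
b=W[300:400,300:400].reshape(-1,3);print("bench z",np.median(b[:,2]),b[:,2].std())
# outer rim line: rows above and below the tin, rightmost rim-height pixel
pts=[]
for r in list(range(110,190,4))+list(range(310,430,4)):
    z=W[r,:,2]; c=[u for u in range(130,230) if .113<z[u]<.128 and not (p[r,u].mean()>110)]
    if c: pts.append(W[r,max(c)])
pts=np.array(pts); f=np.polyfit(pts[:,0],pts[:,1],1); res=pts[:,1]-np.polyval(f,pts[:,0])
k=abs(res)<.006; f=np.polyfit(pts[k,0],pts[k,1],1); print("rim y=a x+b",f,k.sum(),len(k),np.std(res[k]),np.median(pts[:,2]), "face angle deg",np.degrees(np.arctan(f[0])))
# tin back plane
m=np.zeros((480,640),np.uint8); cv2.fillPoly(m,[np.array([[188,204],[280,202],[289,258],[196,268]])],1)
c,n,s=plane(W[m>0]); n=n*np.sign(n[2]); print("tin back",c,n,s,"elev",np.degrees(np.arccos(n[2])),"az",np.degrees(np.arctan2(n[1],n[0])))
# points on plane extents
e1=np.cross(n,[0,0,1]);e1/=np.linalg.norm(e1); e2=np.cross(n,e1)
win=np.zeros((480,640),bool);win[180:300,165:310]=1
Q=W[win];Q=Q[(abs((Q-c)@n)<.004)&(Q[:,2]>.02)]
a=(Q-c)@e1;b=(Q-c)@e2; print("ext",np.percentile(a,[.3,1,50,99,99.7]),np.percentile(b,[.3,1,50,99,99.7]),e1,e2)
for nm,(u,v) in dict(flaskcap=(174,128),flask=(190,145),jar=(247,387),brush=(355,127),brushtip=(306,130),brushend=(408,122),kn=(462,262),kn2=(430,280),knend=(497,378)).items(): print(nm,np.round(W[v,u],3))
E
```

```text
bench z 0.0004224224671344756 0.045316056168736726
rim y=a x+b [0.21367879 0.09263117] 30 50 0.002772841984415556 0.11534702785599565 face angle deg 12.061505418232624
tin back [0.59438167 0.1180255  0.11022169] [ 0.14250319 -0.65400851  0.74294395] 0.0007297972456242141 elev 42.01719793794736 az -77.70783860594189
ext [-0.05130673 -0.05015624  0.00095295  0.05058174  0.0514069 ] [-0.08977784 -0.08908655 -0.01109972  0.09385948  0.09534058] [-0.97707471 -0.21289672  0.        ] [ 0.15817033 -0.72591174 -0.66935364]
flaskcap [0.728 0.198 0.151]
flask [0.718 0.186 0.108]
jar [0.386 0.107 0.084]
brush [ 0.773 -0.053  0.022]
brushtip [0.77  0.024 0.016]
brushend [ 0.782 -0.138  0.021]
kn [ 0.56  -0.222  0.006]
kn2 [ 0.532 -0.17   0.004]
knend [ 0.383 -0.265  0.02 ]
```

```bash
cat > path.py <<'E'
import numpy as np
from scipy.spatial.transform import Rotation as R
from plant import *
A=np.radians(102.1); X=np.array([np.cos(A),np.sin(A),0]); Y=np.array([-X[1],X[0],0]); Z=np.array([0,0,1.])
HEEL0=np.array([.6093,.0494,0]); H0=.131+.062*np.cos(np.radians(48))   # heel's distance from the face at the start
FLIP=1; S=.004
def rot(b):
    z=np.sin(b)*X-np.cos(b)*Z; x=FLIP*(np.cos(b)*X+np.sin(b)*Z)
    return R.from_matrix(np.stack([x,np.cross(z,x),z],1)).as_euler("xyz")
def tcp(D,h,b):
    "TCP with the finger tip's front corner at distance D from the vat's face and height h"
    c=HEEL0+X*(H0-D)+Z*h
    return c-.011*(np.cos(b)*X+np.sin(b)*Z)+S*(np.sin(b)*X-np.cos(b)*Z)
def lean(t): return np.radians(np.interp(t,[12,40],[35,20]))
def corner(t):
    "corner (D,h) that has the heel of the tin leaning t degrees just touching the finger"
    a=np.radians(t); b=lean(t); hz=.062*np.sin(a); D=.131*np.tan(a)/np.tan(np.radians(48))+.062*np.cos(a)
    h=max(hz-.004,.016); e=hz-h
    return D-(e*np.tan(b) if e>0 else -e*np.tan(a)),h,b
E
python3 - <<'E'
import path; from path import *
s=observe(); T=np.eye(4);T[:3,:3]=R.from_euler("xyz",s["tcp_rot"]).as_matrix();T[:3,3]=s["eef_pos"]
print("cam in tool",np.round((np.linalg.inv(T)@get_calibration("wrist")["world_from_camera"])[:3],3).tolist())
for f in(1,-1):
    path.FLIP=f
    for t in(48,30,10):
        D,h,b=corner(t); q=inverse_kinematics(tcp(D+(.05 if t==48 else 0),h,b),rot(b)); print(f,t,np.round(tcp(D,h,b),3),None if q is None else np.round(q,2))
    q=inverse_kinematics(tcp(.062,.016,np.radians(35)),rot(np.radians(35)));print("home",q)
E
```

```text
cam in tool [[-0.001, -0.963, -0.268, 0.068], [1.0, -0.001, -0.0, -0.0], [0.0, -0.268, 0.963, -0.141]]
1 48 [0.611 0.042 0.035] [-0.3   0.52  1.58  0.32  1.24 -0.65]
1 30 [0.6   0.093 0.019] [-0.2   0.51  1.65  0.44  1.2  -0.62]
1 10 [0.592 0.132 0.006] [-0.21  0.58  1.64  0.58  1.25 -0.7 ]
home [-0.18326027  0.57291548  1.65750342  0.59499234  1.23681378 -0.6884821 ]
-1 48 [0.611 0.042 0.035] [-0.3   0.52  1.58  0.32  1.24  2.49]
-1 30 [0.6   0.093 0.019] [-0.2   0.51  1.65  0.44  1.2   2.53]
-1 10 [0.592 0.132 0.006] [-0.21  0.58  1.64  0.58  1.25  2.44]
home [-0.18326027  0.57291548  1.65750342  0.59499234  1.23681378  2.45311056]
```

```bash
sed -i 's/^FLIP=1/FLIP=-1/' path.py
python3 - <<'E'
from path import *
import cv2
p=np.array(observe()["eef_pos"]); p[2]=.36; move_l(p,feed=.25)
gripper_to(.045,20)
D,h,b=corner(48); P=tcp(D+.05,h,b)
movep(P+[0,-.03,.30],rot(b)); move_l(P,feed=.2)
hold(.2); s=observe();print(s["time_s"],s["eef_pos"],P,s["ft_force"],s["opening"])
f0=np.array(s["ft_force"])
r=move_l(tcp(D-.01,h,b),feed=.025,max_force=2.5)
s=observe();q=np.array(s["eef_pos"]);print(r,s["time_s"],"excess fwd",(q-tcp(D,h,b))@X,"lat",(q-tcp(D,h,b))@Y,"z",q[2]-tcp(D,h,b)[2],np.array(s["ft_force"])-f0)
pic,_=get_image("scene"); c=pic[150:390,220:540]; cv2.imwrite("pics/touch.png",cv2.resize(c,None,fx=2.4,fy=2.4)[:,:,::-1])
E
```

```text
5.8417 [ 0.62198888 -0.00708945  0.03549073] [ 0.62135572 -0.00683491  0.03455399] [-0.2740694   0.90303414  0.04298474] 0.04490289889180468
True 7.5333 excess fwd -0.0026367210593824407 lat 0.0002653387048659027 z -0.0004806845520548969 [ 0.49071337 -1.12446733  0.3686108 ]
```

View pics/touch.png

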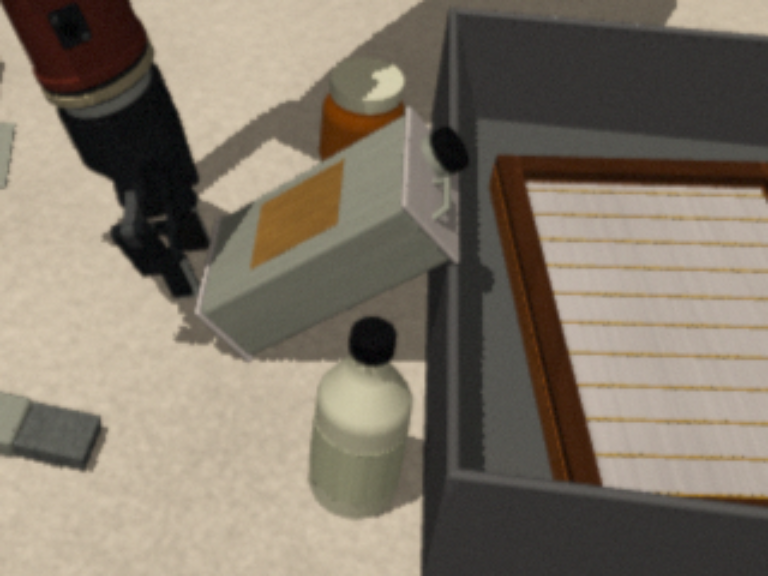

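The crop shows the two fingertips at the heel edge, near (190,290), with the tin unmoved. Contact came within 3 mm of prediction, so I'll push now.

```bash
sed -i 's/^HEEL0=.*\]); H0/HEEL0=np.array([.6093,.0494,0])-.002*X; H0/' path.py
python3 - <<'E'
from path import *
import cv2
f0=np.array([-.27,.9,.04])
for t in range(45,22,-3):
    D,h,b=corner(t); r=move_l(tcp(D,h,b),feed=.03,rotation=rot(b),max_force=15)
    s=observe(); f=np.array(s["ft_force"])-f0; print(t,r,round(s["time_s"],2),"fX,fY,fZ",np.round([f@X,f@Y,f[2]],1))
    if r: break
pic,d=get_image("scene"); c=pic[150:390,220:540]; cv2.imwrite("pics/mid.png",cv2.resize(c,None,fx=2.4,fy=2.4)[:,:,::-1])
E
```

```text
45 False 8.11 fX,fY,fZ [-3.7 -0.9 -4. ]
42 False 8.58 fX,fY,fZ [-2.3  0.2 -3. ]
39 False 9.03 fX,fY,fZ [-3.6 -1.1 -1.4]
36 False 9.47 fX,fY,fZ [-5.3 -0.8 -0.2]
33 False 9.9 fX,fY,fZ [-4.7 -0.9 -0.5]
30 False 10.31 fX,fY,fZ [-4.2 -0.4 -0.8]
27 False 10.71 fX,fY,fZ [-2.9 -1.2 -2.3]
24 False 11.1 fX,fY,fZ [-2.9 -0.7 -3.5]
```

View pics/mid.png

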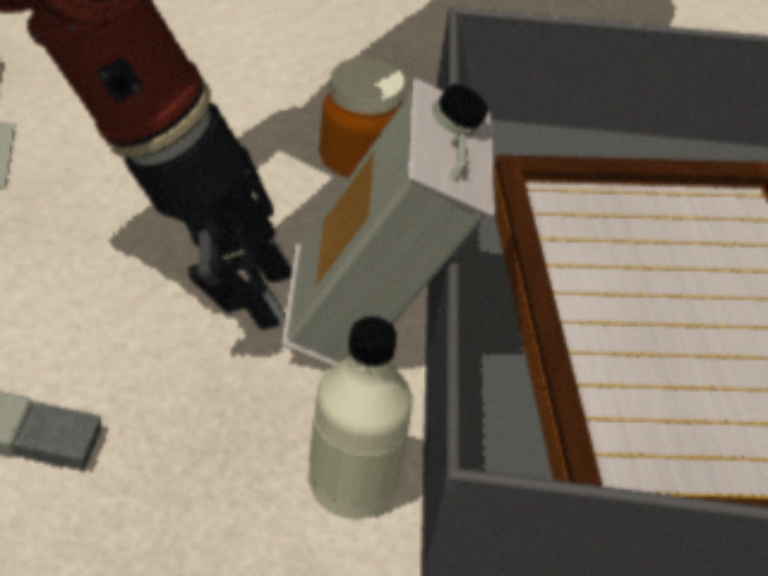

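The tin has ridden up as planned, still square, with its foot on the bench. I'll continue past the balance point and then back off so it can settle.

Run:
```python
from path import *
import cv2
f0=np.array([-.27,.9,.04])
def rep(t,r):
    s=observe(); f=np.array(s["ft_force"])-f0; print(t,r,round(s["time_s"],2),"fX,fY,fZ",np.round([f@X,f@Y,f[2]],1))
for t in (21,18,15,12,10):
    D,h,b=corner(t); r=move_l(tcp(D,h,b),feed=.03,rotation=rot(b),max_force=15); rep(t,r)
    if r: break
D,h,b=corner(t); move_l(tcp(D+.025,h,b),feed=.03); hold(.5); rep("back",0)
pic,d=get_image("scene"); cv2.imwrite("pics/stand.png",cv2.resize(pic[150:390,220:540],None,fx=2.4,fy=2.4)[:,:,::-1])
```

```text
21 False 11.54 fX,fY,fZ [-2.6  0.7 -3.7]
18 False 11.9 fX,fY,fZ [-2.5 -1.3 -4.3]
15 False 12.19 fX,fY,fZ [-2.8  0.2 -4.8]
12 False 12.57 fX,fY,fZ [-3.9 -0.3 -5. ]
10 False 12.85 fX,fY,fZ [-3.5 -0.  -5.9]
back 0 14.33 fX,fY,fZ [-1.2  0.3 -0.5]
```

View pics/stand.png

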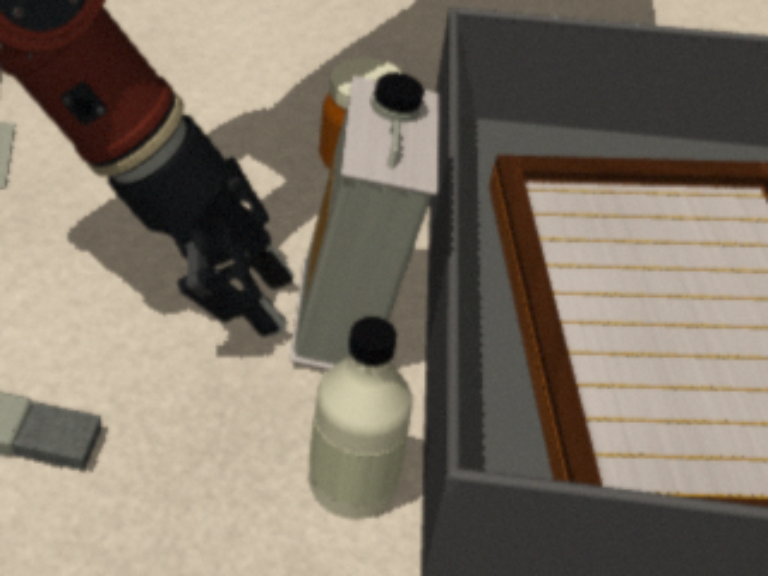

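The tin now stands clear of the finger, which is at (270,320) with the tin's foot edge near (300,355). I'll check its tilt by depth, then slide it home.

```bash
cat > top.py <<'E'
from path import *; from geo import plane
import cv2
def snap(n,name):
    p,d=get_image(n); c=get_calibration(n); np.savez(name,p=p,d=d,K=c["intrinsics"],T=c["world_from_camera"])
    from geo import cloud; return cloud(name)
def tintop(name):
    p,W=snap("scene",name); c0=HEEL0+X*(H0-.04)
    m=(abs((W-c0)@X)<.07)&(abs((W-c0)@Y)<.07)&(W[...,2]>.172)&(W[...,2]<.195)
    Q=W[m]; c,n,s=plane(Q); n*=np.sign(n[2]); E=cv2.minAreaRect(((Q-c0)[:,:2]@np.stack([X[:2],Y[:2]],1)*1000).astype(np.float32))
    print("top n pts",m.sum(),"z",Q[:,2].mean(),"tilt deg",np.degrees(np.arccos(n[2])),"dirX",n@X,"rect (mm, X from centre 40 off face)",E)
E
python3 - <<'E'
from top import *
tintop("stand.npz")
f0=np.array(observe()["ft_force"]); b=np.radians(35)
r=move_l(tcp(.05,.018,b),feed=.02,max_force=13)
for i in range(4):
    s=observe(); f=np.array(s["ft_force"])-f0; print(r,round(s["time_s"],2),"f",np.round([f@X,f@Y,f[2]],1),"D corner",.062-(s["eef_pos"]-tcp(.062,.018,b))@X); hold(.25)
tintop("home.npz")
E
```

```text
top n pts 1593 z 0.18564391634100672 tilt deg 5.206411104199915 dirX 0.09045563163980719 rect (mm, X from centre 40 off face) ((-13.287412643432617, -4.816917419433594), (61.7373046875, 110.92057800292969), 0.08315310627222061)
True 16.42 f [-2.1  0.3  2.6] D corner 0.06267242090600496
True 16.67 f [-1.1 -0.7  1.9] D corner 0.0627179398890672
True 16.92 f [-2.6 -0.9  0.8] D corner 0.06274515000356558
True 17.17 f [-1.1  0.3  0.5] D corner 0.06275806932596785
top n pts 1584 z 0.18402677348868374 tilt deg 0.43904894496444546 dirX 0.00033372999682366664 rect (mm, X from centre 40 off face) ((7.376132965087891, -4.023334503173828), (110.28587341308594, 60.63837432861328), 89.87339782714844)
```

Run:
```python
from top import *
b=np.radians(35)
for i in range(12):
    s=observe(); p=np.array(s["eef_pos"])
    r=move_l(p+X*.0015,feed=.006,max_force=14); hold(.15)
    F=[]; 
    for _ in range(5): F.append(observe()["ft_force"]); hold(.03)
    f=np.mean(F,0); s=observe(); print(r,round(s["time_s"],2),np.round([f@X,f@Y,f[2]],1),"D",round(.062-(s["eef_pos"]-tcp(.062,.018,b))@X,5),np.round(s["eef_pos"],4)[2])
    if f@X<-10: break
tintop("press.npz")
pic,d=get_image("scene"); cv2.imwrite("pics/press.png",cv2.resize(pic[150:390,220:540],None,fx=2.4,fy=2.4)[:,:,::-1])
```

```text
False 18.18 [-6.7  0.8  1.7] D 0.06255 0.0066
False 18.75 [-7.6  1.6  2.1] D 0.06254 0.0066
False 19.32 [-7.4  1.1  1.6] D 0.06254 0.0065
False 19.88 [-7.3  1.9  2.2] D 0.06252 0.0066
False 20.45 [-7.8  1.5  2. ] D 0.06252 0.0066
False 21.02 [-7.8  1.6  2. ] D 0.06253 0.0066
False 21.58 [-7.4  1.4  2. ] D 0.06253 0.0066
False 22.15 [-7.8  1.4  2.2] D 0.06251 0.0065
False 22.72 [-7.8  1.1  2.6] D 0.06252 0.0066
False 23.28 [-7.8  1.7  2. ] D 0.0625 0.0065
False 23.85 [-7.6  1.4  2.5] D 0.06254 0.0066
False 24.42 [-7.5  1.8  2.4] D 0.06252 0.0065
top n pts 1575 z 0.1840991494919979 tilt deg 0.5126446011399819 dirX 0.0011589347965062315 rect (mm, X from centre 40 off face) ((7.352718353271484, -4.423892974853516), (110.34332275390625, 60.75434494018555), 89.94065856933594)
```

View pics/press.png

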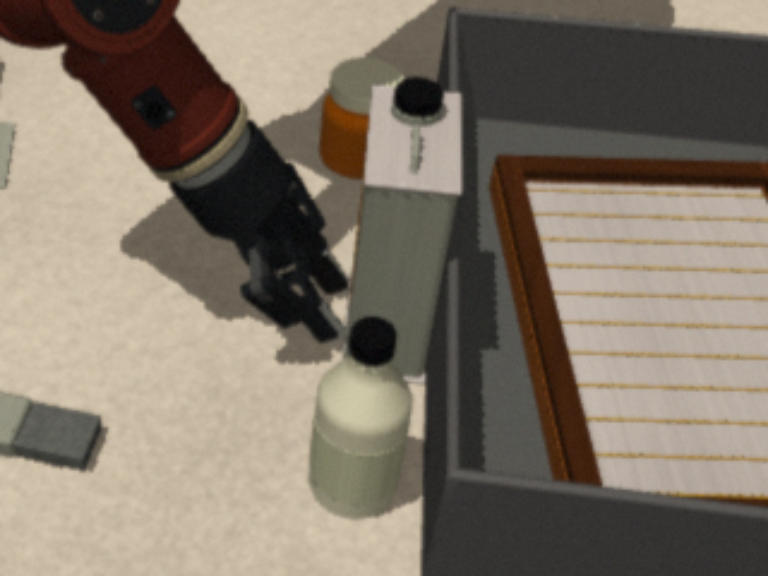

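The tin stands upright beside the vat and blocked against its wall: 1.5 mm target advances give a steady 7.7 N and no motion. I'll do one firmer press, then retreat, let go and check.

Run:
```python
from top import *
b=np.radians(35)
p=np.array(observe()["eef_pos"])
r=move_l(p+X*.003,feed=.006,max_force=16)
for _ in range(5):
    hold(.2); s=observe(); f=np.array(s["ft_force"]); print(r,np.round([f@X,f@Y,f[2]],1),"D",round(.062-(s["eef_pos"]-tcp(.062,.018,b))@X,5))
p=np.array(s["eef_pos"]); move_l(p-X*.04,feed=.03); move_l(p-X*.09+Z*.1,feed=.12); hold(.5)
tintop("fin.npz")
p,W=snap("top","fintop.npz"); cv2.imwrite("pics/fin.png",p[:,:,::-1])
print("time",observe()["time_s"])
a=np.load("top0.npz")["p"].astype(int); d=abs(a-p).max(2)>40
for n,(x0,y0,x1,y1) in dict(flask=(160,115,172,160),jar=(220,350,275,412),brush=(300,110,412,147),knife=(425,258,500,382)).items(): print(n,"changed px",d[y0:y1,x0:x1].mean().round(3))
```

```text
False [-12.4   3.1   3.3] D 0.06239
False [-12.7   3.1   3.2] D 0.06236
False [-12.9   3.3   3.8] D 0.06242
False [-12.4   2.8   2.7] D 0.06244
False [-13.3   2.5   4.1] D 0.06238
top n pts 1581 z 0.18411681151142292 tilt deg 0.39691060665804934 dirX -0.002601687816266326 rect (mm, X from centre 40 off face) ((7.408052444458008, -4.183494567871094), (110.04963684082031, 60.77359390258789), 89.86968231201172)
time 29.175
flask changed px 0.569
jar changed px 0.799
brush changed px 0.938
knife changed px 0.893
```

View pics/fin.png

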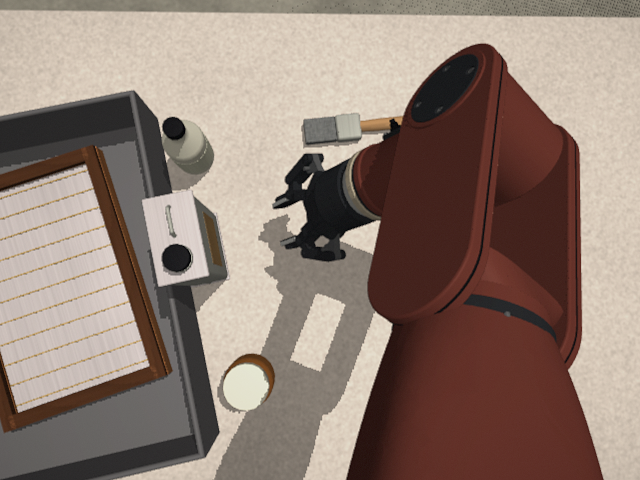

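The top view shows the tin upright at (185,235), square and flush on the wall. The bottle (185,140), jar (247,385) and brush (333,128) are where they were. The knife is hidden under the arm, which passed well above it. The gripper is clear at (320,210), so I'll hand in.

```bash
python3 -c "
from plant import *
print(job_done())"
```

```text
the job is handed in; nothing more can be done
None
```

The tin stands upright, square and flush against the vat's side after a press of about 13 N, and the robot is clear of it. It was handed in after about 29 s; the bottle, jar and brush show no movement, and the knife was hidden under the arm in the last picture, so I couldn't check it.

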